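# Stow the laryngoscope handle in its slide-top case

## Robot

A 7-joint arm with a two-finger parallel gripper is mounted at the origin on the work surface. World frame = base frame: x ahead of the robot, y to its left, z up, the work surface at z = 0. Lengths are in m, angles in rad, forces in N, time in s.
With the tool pointing down it reaches from about 0.4 to 0.925 m from the base axis. Payload 4.1 kg.
Tool frame: the origin (TCP) lies midway between the tips of the shut fingers; the grasp point (between the pads) lies ctrl.pinch_z behind it (ctrl.pinch_z is the distance from the TCP to the grasp point, in m); z points along the fingers, y is the line along which they close (so a half turn about z gives the same grasp; the last joint's range is limited). The gripper opens to 85 mm and grips with 20 to 120 N. Pads are 22 mm wide; open, the fingers measure 114 mm over their backs; the gripper's body (76 mm by 85 mm) begins 54 mm behind the grasp point. The pads swing forward as they close: fully open they stand 13 mm farther back than shut.
Start: joints at [1.233, 0.398, 0.045, 1.537, -0.019, 1.207, -0.051], TCP at [0.154, -0.632, 0.197] pointing down, gripper open.
Joint ranges: [-2.82, 2.82], [-0.49, 2.23], [-1.37, 1.46], [0, 2.46], [-1.36, 4.5], [0.23, 2], [-2.94, 2.94]. Speed limits (rad/s): [2.57, 2.57, 3.14, 3.14, 3.14, 3.14, 3.14].

## Interface

Orientations are given as a unit quaternion [w, x, y, z].
In Python, from cell import ctrl gives the robot as it stands. The module is installed in compiled form; this text tells all that it offers.
- The arm moves only by the shell command python3 -m pendant 'ROWS' [OPENING] [FORCE]. ROWS is JSON, a list of rows, each a list of 4 numbers: the shift along the world's x, y, z in cm, then the turn about the world's z in rad. A call has exactly 8 rows; each row shifts and turns the commanded pose from where the row before left it; what a row does not reach is not made up. A row lasts 1/12 s, in which the tool goes at most 41.7 mm and 7.16 degrees, less where a joint would pass 70% of its speed; a pose out of reach is approached as far as the arm can. A call is refused whole if a number of a shift passes 4.17 or a number of a turn 0.125, either way. A call with a gripper value outside its range is refused whole. OPENING is the opening, from -1 (shut) to 1 (fully open), so that 0 is half open, set as the call begins (- or left out, the last holds). The fingers move at their own pace and stop on an object; FORCE is the grip in N (left out, the last holds). Time passes only in rows, so rows that do not move let the fingers close, or fill a call up. It gives the time, the measured TCP pose, the force, the opening and the grip force at its end, in the units of the state.
- ctrl.get_state(): the state, without advancing time (a new reading comes with each control period).
- ctrl.capture(name): name is "scene" or "top" or "wrist"; returns the picture (400x640x3 uint8, red, green, blue); there is no depth.
- ctrl.camera_info(name): a dict with "fx", "fy", "cx", "cy" (pixels), "camera_from_world" (4x4, takes a point from world to camera coordinates). Camera axes: x right, y down, z forward; pixel columns grow to the right and rows downward; lengths in m; the calibration is good to about 2 mm. The wrist camera is an equidistant fisheye: a pixel r from the principal point sees the ray r / f radians off the axis. A picture is of the moment at which its call begins: read the wrist's pose just before it. camera_info takes no time and is no camera call; for the wrist camera it gives the pose at the moment of the call.
- ctrl.close_job(): hands the job in; it is judged then, once.
The state is a dict: "time": time; "joint_pos": joint angles; "qd": joint speeds; "joint_torque": joint torques, N m; "eef_pos": TCP position; "ee_rot": TCP orientation; "force": force on the tool from outside, world axes, zero at the start; "ft_torque": the same for the moment, N m; "gripper_width": opening from 0.0 (shut) to 1.0 (fully open); "gripper_force": force on a finger pad.
Only numpy, scipy, OpenCV 4.12 (cv2) and the standard library are available. Lean on these libraries where they do the work, as an engineer would, in place of code of your own. Each camera call takes 0.05 s, during which the arm holds its last target. There are 200 camera calls.

## Task

Slide the white cover of the grey instrument case well back, lay the longer of the two steel laryngoscope handles flat inside the case (set it down, do not drop it), and slide the cover fully shut again over it. Leave the shorter handle where it is.

Things in the scene. Friction and masses are not known exactly. Their poses are not given: they have to be found in the camera images.
- case_in (a point): Centre of the inner floor, 6 mm above the table, of the fixed grey case. z up; y along its length, the cover opens towards +y; x across. Outside 130 (x) by 220 (y) by 56 mm high, walls 6 mm; inside 118 by 208 mm, 40 mm deep under the cover; lips leave 106 mm clear in x. With the cover fully back the case is open from y = -104 to +51 mm; the cover overhangs the +y end.
- cover_grip (a point): Centre of the grip block on the white sliding cover: 36 (x) by 18 (y) by 24 mm high, top 75 mm and foot (cover top) 51 mm above the table; axes as case_in. Pinch it from above. In case_in's frame it has x = 0 and y = -75 mm fully shut, +80 mm fully back (end stops). The cover starts shut or up to 30 mm ajar, slides with about 1.5 N of friction and stays where left.
- long_handle_mid (a point): Centre of the longer laryngoscope handle: a ribbed steel bar of rounded square section, 110 mm long (own y) by 26 by 26 mm, with a narrower dark blade fitting (18 mm wide, 20 mm long) at its +y end; 0.12 to 0.25 kg. It lies flat on the table (thin blue mat), centre 13 mm up, z up. Grip it from above across its 26 mm width, at the middle.
- short_handle_mid (a point): Centre of the shorter laryngoscope handle, to be left alone: the same section and look, but only 66 mm long (own y axis), lying flat, centre 13 mm up. The two handles may lie in either place.
There are look-alikes about, which are no part of the job. What is shaped like the part that bears long_handle_mid but green or orange is not meant.

How it is judged:
By the outcome, as a careful person would: the job done as asked, in the order asked, and still so for the second after the job is handed in, with the robot touching nothing.
It also fails if it takes over 61 s, if anything falls off the work surface, if the arm or the gripper's body presses on something with over 40 N, if the wrist force passes 120 N, or if a joint passes its speed limit or range.

## Working session

There is one attempt and no reset: what is moved stays moved. The work goes in short steps, Python scripts to look and compute and a shell command to move; the robot and the scene stay as the last step left them, time stands still between calls to the robot, and variables do not carry over. Pictures are saved under pics/ and viewed, at most 10 in all, crops included, and the job is handed in when it is done.

```bash
mkdir -p pics; python3 - <<'E'
from cell import ctrl
import cv2
s=ctrl.get_state();print({k:s[k] for k in('time','eef_pos','ee_rot','gripper_width')},ctrl.pinch_z)
for n in('scene','top'):
    cv2.imwrite(f'pics/{n}0.png',ctrl.capture(n)[:,:,::-1]);c=ctrl.camera_info(n);print(n,c)
E
```

```text
{'time': 0.0, 'eef_pos': array([ 0.15358124, -0.63083833,  0.19573359]), 'ee_rot': array([-9.99731048e-04,  9.92872939e-01,  1.19173361e-01, -1.95239480e-04]), 'gripper_width': 0.9959240432126727} 0.0187
scene {'fx': 441.8276663246358, 'fy': 441.8276663246358, 'cx': 314.1278247299843, 'cy': 194.45141170470708, 'camera_from_world': array([[ 0.41416348,  0.91010052,  0.01362552, -0.19133696],
       [ 0.77955941, -0.34695066, -0.52145216, -0.45377376],
       [-0.4698465 ,  0.22658834, -0.85317172,  1.30469103],
       [ 0.        ,  0.        ,  0.        ,  1.        ]])}
top {'fx': 493.75127776356845, 'fy': 493.75127776356845, 'cx': 323.0054920206977, 'cy': 205.72421329199332, 'camera_from_world': array([[ 0.00504492, -0.99996006,  0.00737815, -0.06330613],
       [-0.99013779, -0.0060281 , -0.13996721,  0.61365566],
       [ 0.1400061 , -0.00659926, -0.99012865,  0.95799913],
       [ 0.        ,  0.        ,  0.        ,  1.        ]])}
```

View pics/top0.png

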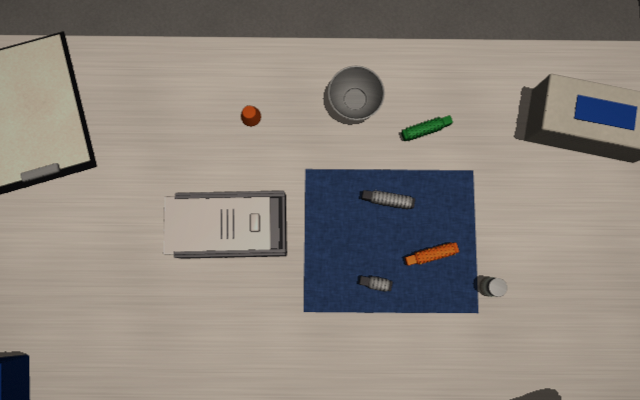

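View pics/scene0.png

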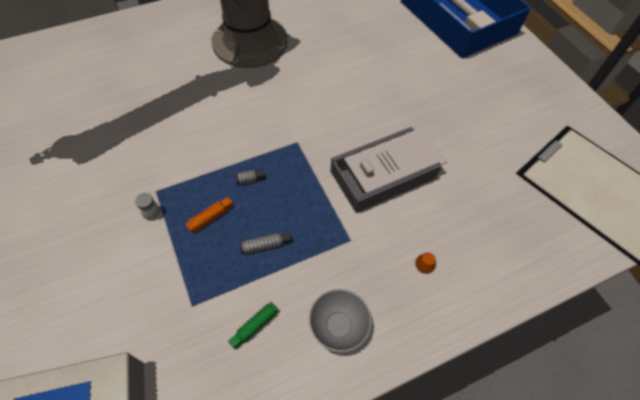

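Top picture: candidates for the long handle are the grey long bar (388,199), grey short bar (377,284), orange bar (433,254) and green bar (427,128). By the description I choose the one at (388,199). The case is at (165–286, 190–258), with its grip block at (255,222) and the cover slightly ajar to the left (world +y). Next, a close crop to check.

```bash
python3 - <<'E'
import cv2
i=cv2.imread('pics/top0.png')
cv2.imwrite('pics/c1.png',cv2.resize(i[180:300,155:425],None,fx=2.96,fy=2.96,interpolation=cv2.INTER_CUBIC))
E
cat > h.py <<'E'
import numpy as np
from cell import ctrl
def unproj(n,u,v,z):
    c=ctrl.camera_info(n);T=c['camera_from_world'];R,t=T[:3,:3],T[:3,3]
    d=R.T@np.array([(u-c['cx'])/c['fx'],(v-c['cy'])/c['fy'],1]);o=-R.T@t
    return o+d*(z-o[2])/d[2]
E
```

```text
(no output)
```

View pics/c1.png

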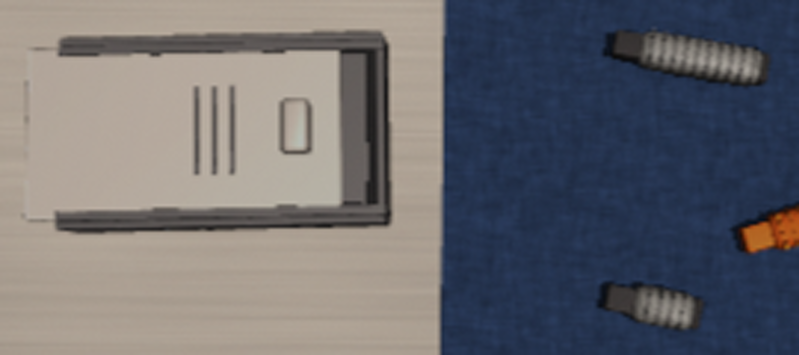

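The crop shows the chosen bar as grey steel with a dark fitting at its left end, from (607,46) to (768,67), clearly longer than the other at (603–702, 283–328). The grip block top is at (296,125) and the case rim corners are (59,38), (384,32), (389,222), (57,229).

```bash
python3 - <<'E'
from h import *
np.set_printoptions(precision=4,suppress=True)
P=lambda u,v,z:unproj('top',155+u/2.96,180+v/2.96,z)[:2]
for k,u,v,z in[('gripTop',296,125,.075),('gL',281,125,.075),('gR',311,125,.075),('gT',296,97,.075),('gB',296,153,.075),
 ('caseTL',59,38,.056),('TR',384,32,.056),('BR',389,222,.056),('BL',57,229,.056),
 ('fit',610,45,.013),('fitbody',642,49,.013),('end',767,66,.013),('bodyTop',650,30,.022),('bodyBot',645,68,.022),('endT',766,51,.02),('endB',762,84,.02),
 ('sfit',602,297,.013),('send',700,309,.013)]: print(k,P(u,v,z))
# subpixel: long handle mask min-area rect; not-blue inside window
import cv2
i=cv2.imread('pics/top0.png').astype(int);w=i[182:215,345:425]
m=((w[:,:,0]-w[:,:,2])<18).astype('uint8')
n,l,s,c=cv2.connectedComponentsWithStats(m);k=1+s[1:,4].argmax()
r=cv2.minAreaRect(np.argwhere(l==k)[:,::-1].astype(np.float32));print(r,s[k])
b=cv2.boxPoints(r)+[345,182]
for p in b: print(p,unproj('top',*p,.018)[:2])
print('mid',unproj('top',r[0][0]+345,r[0][1]+182,.016))
print(ctrl.get_state()['joint_pos'])
E
```

```text
gripTop [0.5762 0.0729]
gL [0.5761 0.0828]
gR [0.5762 0.063 ]
gT [0.5948 0.0734]
gB [0.5577 0.0725]
caseTL [0.6365 0.2373]
TR [0.642  0.0173]
BR [0.5136 0.0119]
BL [0.5078 0.2325]
fit [ 0.6411 -0.1399]
fitbody [ 0.6383 -0.1625]
end [ 0.6267 -0.251 ]
bodyTop [ 0.6505 -0.1673]
bodyBot [ 0.6234 -0.1636]
endT [ 0.6363 -0.2491]
endB [ 0.6129 -0.2458]
sfit [ 0.4644 -0.1333]
send [ 0.4566 -0.201 ]
((41.78400421142578, 16.68800163269043), (55.09672164916992, 13.77418041229248), 10.304845809936523) [ 14   8  56  19 684]
[358.448 200.536] [ 0.629  -0.1339]
[360.912 186.984] [ 0.6577 -0.1392]
[415.12 196.84] [ 0.6375 -0.2523]
[412.656 210.392] [ 0.6089 -0.2466]
mid [ 0.6335 -0.1933  0.016 ]
[ 1.233   0.3992  0.045   1.5378 -0.0187  1.2069 -0.0507]
```

Checks out: handle 112 mm long, centre ≈ (0.634,-0.195), axis ≈ -0.15 rad. Case 129×220 mm, centre ≈ (0.575,0.125), yaw ≈ +0.026. Grip block at (0.576,0.073), so y = -52 mm and the cover is 23 mm ajar. Moving above the grip.

```bash
python3 -m pendant '[[1.76,2.93,0,-0.009],[1.76,2.93,0,-0.009],[1.76,2.93,0,-0.009],[1.76,2.93,0,-0.009],[1.76,2.93,0,-0.009],[1.76,2.93,0,-0.009],[1.76,2.93,0,-0.009],[1.76,2.93,0,-0.009]]' 1 40
python3 -m pendant '[[1.76,2.93,0,-0.009],[1.76,2.93,0,-0.009],[1.76,2.93,0,-0.009],[1.76,2.93,0,-0.009],[1.76,2.93,0,-0.009],[1.76,2.93,0,-0.009],[1.76,2.93,0,-0.009],[1.76,2.93,0,-0.009]]'
python3 -m pendant '[[1.76,2.93,0,-0.009],[1.76,2.93,0,-0.009],[1.76,2.93,0,-0.009],[1.76,2.93,0,-0.009],[1.76,2.93,-1,-0.009],[1.76,2.93,-1,-0.009],[1.76,2.93,-1,-0.009],[1.76,2.93,0,-0.009]]'
cat > st.py <<'E'
from h import *
from scipy.spatial.transform import Rotation as R
s=ctrl.get_state();q=s['ee_rot'];M=R.from_quat([q[1],q[2],q[3],q[0]]).as_matrix()
th=np.arctan2(M[1,1],M[0,1]);c=np.array([.575,.125]);a=.026
d=s['eef_pos'][:2]-c
print('t',round(s['time'],2),'p',s['eef_pos'].round(4),'toolY',round(th,3),'caseXY',(np.array([[np.cos(a),np.sin(a)],[-np.sin(a),np.cos(a)]])@d).round(4),'w',round(s['gripper_width'],3),'gf',s['gripper_force'],'F',np.round(s['force'],1),'j7',round(s['joint_pos'][6],2))
E
python3 st.py
```

```text
time: 0.77
eef_pos: [0.2949, -0.3954, 0.1965]
ee_rot: [-0.0, 0.997, 0.083, -0.0]
force: [-0.3, -0.3, 1.3]
gripper_width: 0.998
gripper_force: 0.0
time: 1.43
eef_pos: [0.4356, -0.1612, 0.1967]
ee_rot: [0.0, 0.999, 0.047, -0.0]
force: [-0.1, -0.0, -0.5]
gripper_width: 1.0
gripper_force: 0.0
time: 2.1
eef_pos: [0.575, 0.0725, 0.1643]
ee_rot: [0.0, 1.0, 0.011, -0.002]
force: [0.3, -0.0, -0.2]
gripper_width: 1.004
gripper_force: 0.0
t 2.1 p [0.575  0.0725 0.1643] toolY -1.548 caseXY [-0.0014 -0.0525] w 1.004 gf 0.0 F [ 0.3 -0.  -0.2] j7 -1.9
```

```bash
python3 -m pendant '[[0.1,0,-1.8,0],[0,0,-1.8,0],[0,0,-1.8,0],[0,0,-1.6,0],[0,0,-1.4,0],[0,0,-1.2,0],[0,0,-0.8,0],[0,0,0,0]]'
python3 st.py
python3 -m pendant '[[0,0,0,0],[0,0,0,0],[0,0,0,0],[0,0,0,0],[0,0,0,0],[0,0,0,0],[0,0,0,0],[0,0,0,0]]' -1 40
python3 st.py
```

```text
time: 2.77
eef_pos: [0.5756, 0.0712, 0.0609]
ee_rot: [0.0, 1.0, 0.011, -0.002]
force: [-1.2, 0.5, -0.1]
gripper_width: 0.999
gripper_force: 0.0
t 2.77 p [0.5756 0.0712 0.0609] toolY -1.548 caseXY [-0.0008 -0.0538] w 0.999 gf 0.0 F [-1.2  0.5 -0.1] j7 -1.96
time: 3.43
eef_pos: [0.5772, 0.0716, 0.0629]
ee_rot: [0.0, 1.0, 0.011, 0.0]
force: [1.1, 0.2, 0.5]
gripper_width: -0.003
gripper_force: 0.0
t 3.43 p [0.5772 0.0716 0.0629] toolY -1.548 caseXY [ 0.0008 -0.0535] w -0.003 gf 0.0 F [1.1 0.2 0.5] j7 -1.96
```

The gripper shut on nothing, so I'll look.

```bash
python3 - <<'E'
from cell import ctrl
import cv2,numpy as np
a=ctrl.capture('scene')[:,:,::-1];b=ctrl.capture('wrist')[:,:,::-1]
a=cv2.resize(a[100:240,300:480],(514,400),interpolation=cv2.INTER_CUBIC)
b=cv2.resize(b,None,fx=.45,fy=.45);b=cv2.copyMakeBorder(b,0,400-b.shape[0],0,0,cv2.BORDER_CONSTANT)
t=np.hstack([a,b]);print(t.shape);cv2.imwrite('pics/m1.png',t)
E
```

```text
(400, 802, 3)
```

View pics/m1.png

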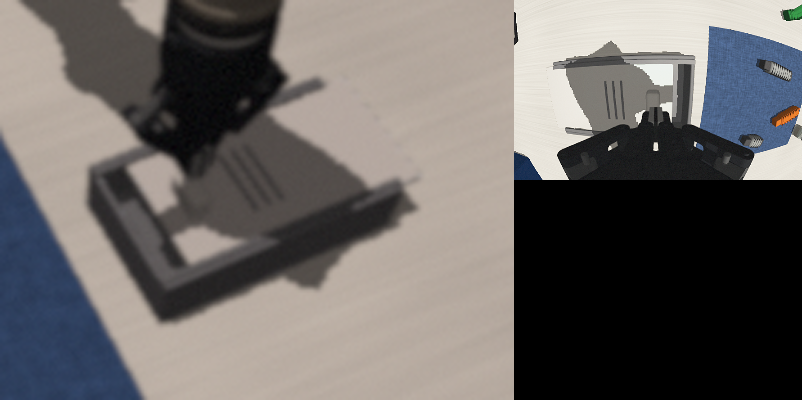

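```bash
python3 - <<'E'
from h import *
import cv2
s=ctrl.get_state();c=ctrl.camera_info('wrist');b=ctrl.capture('wrist')[:,:,::-1].copy()
def pj(p):
    q=c['camera_from_world']@np.r_[p,1];r=np.hypot(q[0],q[1]);th=np.arctan2(r,q[2]);return c['cx']+c['fx']*th*q[0]/r,c['cy']+c['fy']*th*q[1]/r
X=4;y0,x0=140,220
cr=cv2.resize(b[y0:y0+150,x0:x0+180],None,fx=X,fy=X,interpolation=cv2.INTER_CUBIC)
def dot(p,col):
    u,v=pj(p);print(np.round(p,4),round(u,1),round(v,1));cv2.circle(cr,(int((u-x0+.5)*X),int((v-y0+.5)*X)),4,col,-1)
dot(s['eef_pos'],(0,0,255))
for dx in(-.018,.018):
  for dy in(-.009,.009): dot([.5762+dx,.0729+dy,.075],(0,255,0))
print(c['camera_from_world'],s['eef_pos'])
cv2.imwrite('pics/w2.png',cr)
E
```

```text
[0.5772 0.0716 0.0629] 314.2 229.9
[0.5582 0.0639 0.075 ] 326.5 267.2
[0.5582 0.0819 0.075 ] 296.1 266.5
[0.5942 0.0639 0.075 ] 328.9 209.2
[0.5942 0.0819 0.075 ] 296.4 208.4
[[ 0.02416098 -0.99970757  0.00101296  0.05732126]
 [-0.96399405 -0.02302942  0.26492472  0.55877831]
 [-0.26482392 -0.00737733 -0.96426856  0.40131967]
 [ 0.          0.          0.          1.        ]] [0.57718387 0.07162683 0.06286704]
```

View pics/w2.png

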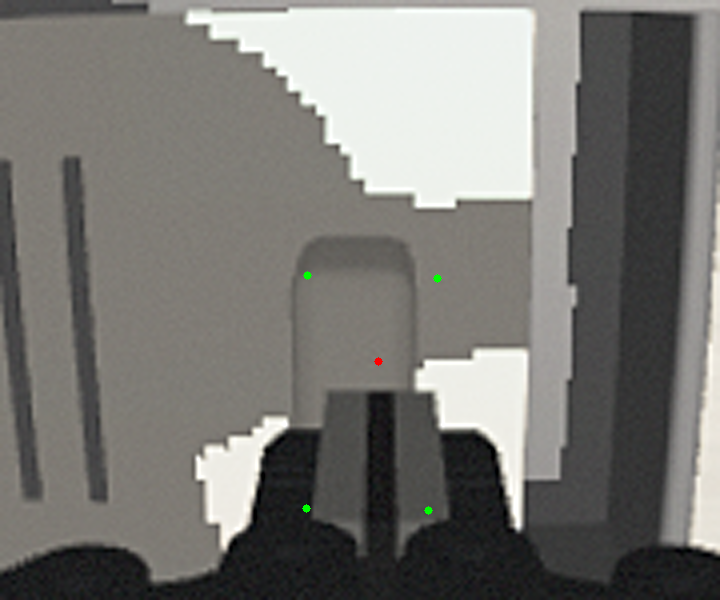

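```bash
python3 - <<'E'
from h import *
c=ctrl.camera_info('wrist');T=c['camera_from_world']
print('cam',-T[:3,:3].T@T[:3,3])
def ray(u,v):
    a=np.array([u-c['cx'],v-c['cy']]);r=np.hypot(*a);th=r/c['fx'];d=np.r_[a/r*np.sin(th),np.cos(th)];return T[:3,:3].T@d
o=-T[:3,:3].T@T[:3,3]
def atx(u,v,x): d=ray(u,v);return o+d*(x-o[0])/d[0]
def atz(u,v,z): d=ray(u,v);return o+d*(z-o[2])/d[2]
f=lambda U,V:(220+U/4-.5,140+V/4-.5)
for x in(.577,.582,.588): print(x,atx(*f(328,391),x),atx(*f(434,391),x))
print('block top far L/R',atz(*f(300,265),.075),atz(*f(410,265),.075),'foot',atz(*f(320,236),.051),atz(*f(400,236),.051))
s=ctrl.get_state();print(s['eef_pos'],s['time'],s['gripper_width'],s['force'])
E
```

```text
cam [0.64354973 0.07313658 0.23886108]
0.577 [0.577      0.07889016 0.07474203] [0.577      0.06372008 0.07385171]
0.582 [0.582      0.07845789 0.08707259] [0.582      0.06442756 0.08624916]
0.588 [0.588      0.07793915 0.10186926] [0.588      0.06527653 0.1011261 ]
block top far L/R [0.59570984 0.08295497 0.075     ] [0.5960751  0.06779297 0.075     ] foot [0.59352131 0.08127836 0.051     ] [0.59382016 0.06872373 0.051     ]
[0.57718905 0.07159497 0.06286699] 3.5833 -0.0007221033316629558 [-0.04619474  0.17207733 -0.32496999]
```

```bash
python3 - <<'E'
from h import *
import cv2
c=ctrl.camera_info('scene');T=c['camera_from_world']
a=ctrl.capture('scene')[:,:,::-1];X=8;x0,y0=330,120
cr=cv2.resize(a[y0:y0+70,x0:x0+90],None,fx=X,fy=X,interpolation=cv2.INTER_CUBIC)
for z,col in((.051,(255,0,0)),(.063,(0,0,255)),(.075,(0,255,0)),(.100,(0,255,255))):
    q=T@np.array([.577,.072,z,1]);u,v=c['cx']+c['fx']*q[0]/q[2],c['cy']+c['fy']*q[1]/q[2];print(z,u,v)
    cv2.circle(cr,(int((u-x0+.5)*X),int((v-y0+.5)*X)),3,col,-1)
cv2.imwrite('pics/s3.png',cr)
E
```

```text
0.051 364.1137023228401 170.06707516898214
0.063 364.6999569893695 167.04108540877334
0.075 365.2983873591755 163.95225000222425
0.1 366.5859181504029 157.30658010372792
```

View pics/s3.png

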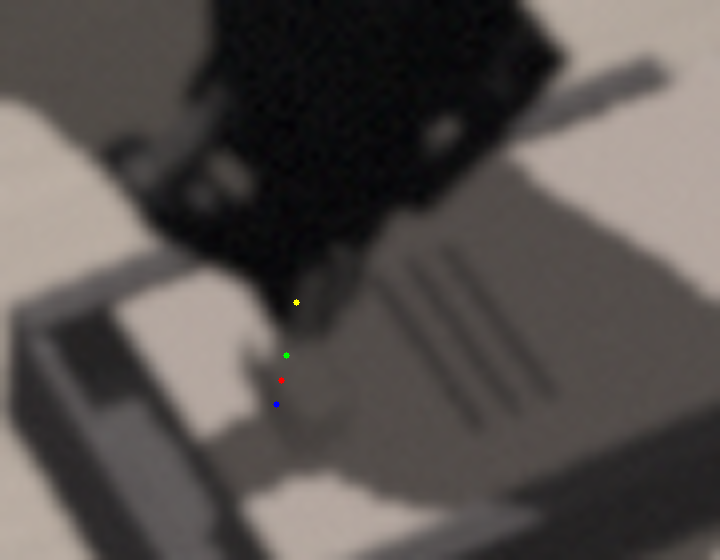

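Scene crop: the shut fingertips end near (315,335), visibly above the block, at true z ≈ 0.09 against a reported TCP of 0.063. The fingertips therefore seem shorter than reported. I'll calibrate by a gentle touch on the block top, with shut fingers in small steps.

```bash
python3 -m pendant '[[0,0.3,-0.2,0],[0,0,-0.2,0],[0,0,-0.2,0],[0,0,-0.1,0],[0,0,-0.1,0],[0,0,-0.1,0],[0,0,-0.1,0],[0,0,0,0]]' | head -4; python3 st.py
```

```text
time: 4.3
eef_pos: [0.5771, 0.0745, 0.0526]
ee_rot: [0.0, 1.0, 0.011, -0.0]
force: [-1.5, 0.8, -0.3]
t 4.3 p [0.5771 0.0745 0.0526] toolY -1.548 caseXY [ 0.0007 -0.0505] w 0.002 gf 0.0 F [-1.5  0.8 -0.3] j7 -1.97
```

```bash
python3 -m pendant '[[0,0,-0.1,0],[0,0,-0.1,0],[0,0,-0.1,0],[0,0,-0.1,0],[0,0,-0.1,0],[0,0,-0.1,0],[0,0,-0.1,0],[0,0,0,0]]' | sed -n 2,4p; python3 st.py
```

```text
eef_pos: [0.5771, 0.0746, 0.0456]
ee_rot: [0.0, 1.0, 0.011, -0.0]
force: [-0.7, -0.9, -0.2]
t 4.97 p [0.5771 0.0746 0.0456] toolY -1.548 caseXY [ 0.0007 -0.0505] w 0.001 gf 0.0 F [-0.7 -0.9 -0.2] j7 -1.98
```

```bash
python3 -m pendant '[[0,0,-0.1,0],[0,0,-0.1,0],[0,0,-0.1,0],[0,0,-0.1,0],[0,0,-0.1,0],[0,0,-0.1,0],[0,0,-0.1,0],[0,0,0,0]]' | sed -n 2,4p; python3 st.py
```

```text
eef_pos: [0.5772, 0.0746, 0.0405]
ee_rot: [0.001, 1.0, 0.011, -0.0]
force: [-3.7, -1.2, 11.8]
t 5.63 p [0.5772 0.0746 0.0405] toolY -1.548 caseXY [ 0.0009 -0.0505] w 0.001 gf 5.638193646063883 F [-3.7 -1.2 11.8] j7 -1.98
```

Contact at reported z ≈ 0.041 on the block top (0.075), so the real tips lie 34 mm behind the reported TCP. I'll use that: grip with reported z ≈ 0.022.

```bash
python3 -m pendant '[[0,0,1,0],[0,0,1,0],[0,0,0,0],[0,0,0,0],[0,0,0,0],[0,0,0,0],[0,0,0,0],[0,0,0,0]]' 1 40 | sed -n 2,5p
python3 -m pendant '[[0,0.1,-0.5,0],[0,0,-0.5,0],[0,0,-0.6,0],[0,0,-0.6,0],[0,0,-0.6,0],[0,0,-0.5,0],[0,0,-0.4,0],[0,0,0,0]]' | sed -n 2,5p; python3 st.py
python3 -m pendant '[[0,0,0,0],[0,0,0,0],[0,0,0,0],[0,0,0,0],[0,0,0,0],[0,0,0,0],[0,0,0,0],[0,0,0,0]]' -1 40 >/dev/null
python3 st.py
```

```text
eef_pos: [0.5769, 0.0745, 0.0584]
ee_rot: [0.0, 1.0, 0.011, -0.0]
force: [-0.1, -0.2, 0.3]
gripper_width: 0.998
eef_pos: [0.5764, 0.0755, 0.0207]
ee_rot: [0.0, 1.0, 0.011, -0.001]
force: [-0.3, -0.1, -1.6]
gripper_width: 0.999
t 6.97 p [0.5764 0.0755 0.0207] toolY -1.548 caseXY [ 0.0001 -0.0495] w 0.999 gf 0.0 F [-0.3 -0.1 -1.6] j7 -1.99
t 7.63 p [0.5774 0.0756 0.0222] toolY -1.547 caseXY [ 0.0011 -0.0495] w 0.199 gf 43.31526339054108 F [-1.3 -1.1  3.3] j7 -1.99
```

Gripped: width 0.199 ≈ 17 mm. Slide back.

```bash
python3 -m pendant '[[-0.02,0.8,0,0],[-0.02,0.8,0,0],[-0.02,0.8,0,0],[-0.02,0.8,0,0],[-0.02,0.8,0,0],[-0.02,0.8,0,0],[-0.02,0.8,0,0],[-0.02,0.8,0,0]]'  | sed -n 2,5p; python3 st.py
python3 -m pendant '[[-0.02,0.8,0,0],[-0.02,0.8,0,0],[-0.02,0.8,0,0],[-0.02,0.8,0,0],[-0.02,0.8,0,0],[-0.02,0.8,0,0],[-0.02,0.8,0,0],[-0.02,0.5,0,0]]' >/dev/null; python3 st.py

```

```text
eef_pos: [0.5755, 0.1404, 0.0222]
ee_rot: [0.0, 1.0, 0.012, -0.0]
force: [-1.4, -1.5, 5.3]
gripper_width: 0.197
t 8.3 p [0.5755 0.1404 0.0222] toolY -1.547 caseXY [0.0009 0.0154] w 0.197 gf 43.637051582336426 F [-1.4 -1.5  5.3] j7 -2.11
t 8.97 p [0.5736 0.2024 0.0222] toolY -1.546 caseXY [0.0007 0.0774] w 0.201 gf 43.66381824016571 F [-1.1 -2.   6. ] j7 -2.21
```

```bash
python3 -m pendant '[[0,0.1,0,0],[0,0.1,0,0],[0,0.1,0,0],[0,0.1,0,0],[0,0,0,0],[0,0,0,0],[0,0,0,0],[0,0,0,0]]'  >/dev/null; python3 st.py

```

```text
t 9.63 p [0.5736 0.2052 0.0222] toolY -1.548 caseXY [0.0007 0.0802] w 0.2 gf 43.75131368637085 F [-3.5 -1.6  6.3] j7 -2.21
```

Cover fully back (+80 mm, at the stop). Release, rise and move over the handle.

```bash
python3 -m pendant '[[0,0,0,0],[0,0,0,0],[0,0,0,0],[0,0,0,0],[0,0,0.5,0],[0,0,1.5,0],[0,0,2.5,0],[0,0,2.5,0]]' 1 60 >/dev/null
python3 -m pendant '[[0,0,3,0],[0.38,-2.5,0,0.087],[0.38,-2.5,0,0.087],[0.38,-2.5,0,0.087],[0.38,-2.5,0,0.087],[0.38,-2.5,0,0.087],[0.38,-2.5,0,0.087],[0.38,-2.5,0,0.087]]' >/dev/null
python3 -m pendant '[[0.38,-2.5,0,0.087],[0.38,-2.5,0,0.087],[0.38,-2.5,0,0.087],[0.38,-2.5,0,0.087],[0.38,-2.5,0,0.087],[0.38,-2.5,0,0.087],[0.38,-2.5,0,0.087],[0.38,-2.5,0,0.087]]' >/dev/null; python3 st.py
python3 -m pendant '[[0.36,-2.5,0,0.09],[0,0,0,0],[0,0,0,0],[0,0,0,0],[0,0,0,0],[0,0,0,0],[0,0,0,0],[0,0,0,0]]' >/dev/null; python3 st.py
cat > wr.py <<'E'
from h import *
import cv2,sys
c=ctrl.camera_info('wrist');b=ctrl.capture('wrist')[:,:,::-1].copy()
cv2.imwrite('pics/%s.png'%sys.argv[1],b)
np.save('wc.npy',{k:np.array(v) for k,v in c.items()},allow_pickle=True)
E
python3 wr.py w4
python3 - <<'E'
import cv2
a=cv2.imread('pics/top0.png');print()
E
```

```text
t 11.63 p [ 0.6311 -0.1717  0.1222] toolY -0.239 caseXY [ 0.0484 -0.2981] w 1.005 gf 0.0 F [ 0.  -0.3  0.3] j7 -0.32
t 12.3 p [ 0.6347 -0.1944  0.122 ] toolY -0.152 caseXY [ 0.0514 -0.3209] w 1.0 gf 0.0 F [ 0.1  0.4 -0.8] j7 -0.21
```

View pics/w4.png

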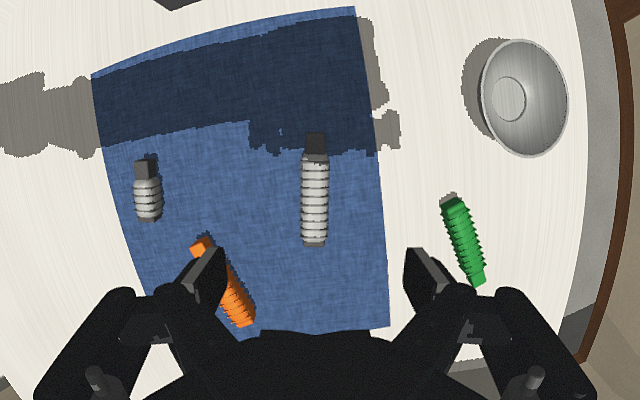

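The wrist view shows the long handle between the open fingers, from fitting tip (316,133) to end (313,246), nearly aligned with the tool.

```bash
cat > wz.py <<'E'
from h import *
c=np.load('wc.npy',allow_pickle=True).item();T=c['camera_from_world'];o=-T[:3,:3].T@T[:3,3]
def atz(u,v,z):
    a=np.array([u-c['cx'],v-c['cy']]);r=np.hypot(*a);th=r/c['fx'];d=T[:3,:3].T@np.r_[a/r*np.sin(th),np.cos(th)]
    return (o+d*(z-o[2])/d[2])[:2].round(4)
E
python3 - <<'E'
from wz import *
t,e=atz(316,133,.016),atz(313,243,.024);l,r=atz(301.5,195,.016),atz(328,195,.016)
print(t,e,np.linalg.norm(t-e),(t+e)/2,np.arctan2(-(t-e)[0],(t-e)[1]),l,r,np.linalg.norm(l-r),(l+r)/2)
E
```

```text
[ 0.6434 -0.142 ] [ 0.6251 -0.2438] 0.10343176494675124 [ 0.63425 -0.1929 ] -0.17786457124942118 [ 0.6213 -0.1972] [ 0.6459 -0.201 ] 0.024891765706755387 [ 0.6336 -0.1991]
```

```bash
python3 -m pendant '[[0,0,-1.5,-0.015],[0,0,-2,0],[0,0,-2,0],[0,0,-2,0],[0,0,-2,0],[0,0,-1.5,0],[0,0,-1,0],[0,0,-0.5,0]]' >/dev/null; python3 st.py
python3 -m pendant '[[0,0,-0.6,0],[0,0,-0.5,0],[0,0,-0.5,0],[0,0,-0.5,0],[0,0,-0.4,0],[0,0,-0.3,0],[0,0,0,0],[0,0,0,0]]' >/dev/null; python3 st.py
python3 -m pendant '[[0,0,0,0],[0,0,0,0],[0,0,0,0],[0,0,0,0],[0,0,0,0],[0,0,0,0],[0,0,0,0],[0,0,0,0]]' -1 60 >/dev/null; python3 st.py
```

```text
t 13.02 p [ 0.6337 -0.1951 -0.0047] toolY -0.168 caseXY [ 0.0504 -0.3215] w 1.0 gf 0.0 F [-0.3 -0.1 -0.5] j7 -0.29
t 13.68 p [ 0.6346 -0.1954 -0.0312] toolY -0.168 caseXY [ 0.0512 -0.3218] w 1.0 gf 0.0 F [ 0.7 -0.6 -0.3] j7 -0.31
t 14.35 p [ 0.635  -0.1954 -0.0308] toolY -0.168 caseXY [ 0.0517 -0.3219] w 0.287 gf 60.037896037101746 F [-0.7  0.1  2.7] j7 -0.31
```

Grip holds (24 mm, 60 N). Lift and carry to the case.

```bash
python3 -m pendant '[[0,0,0.7,0],[0,0,1.2,0],[0,0,1.6,0],[0,0,1.8,0],[0,0,1.8,0],[0,0,1.8,0],[0,0,1.4,0],[0,0,0.8,0]]' >/dev/null; python3 st.py
python3 -m pendant '[[-0.37,1.2,0,0.012],[-0.37,1.9,0,0.012],[-0.37,2,0,0.012],[-0.37,2,0,0.012],[-0.37,2,0,0.012],[-0.37,2,0,0.012],[-0.37,2,0,0.012],[-0.37,2,0,0.012]]' >/dev/null
python3 -m pendant '[[-0.37,2,0,0.012],[-0.37,2,0,0.012],[-0.37,2,0,0.012],[-0.37,2,0,0.012],[-0.37,2,0,0.012],[-0.37,2,0,0.012],[-0.37,1.5,0,0.012],[-0.37,0.8,0,0.012]]' >/dev/null; python3 st.py
python3 wr.py w5
```

```text
t 15.02 p [ 0.6361 -0.1955  0.0832] toolY -0.168 caseXY [ 0.0527 -0.322 ] w 0.294 gf 59.56195414066315 F [ 1.1 -0.2 -0.8] j7 -0.24
t 16.35 p [0.5747 0.1023 0.0801] toolY 0.029 caseXY [-0.0009 -0.0227] w 0.29 gf 59.51520323753357 F [-0.7 -0.2 -1.4] j7 -0.56
```

View pics/w5.png

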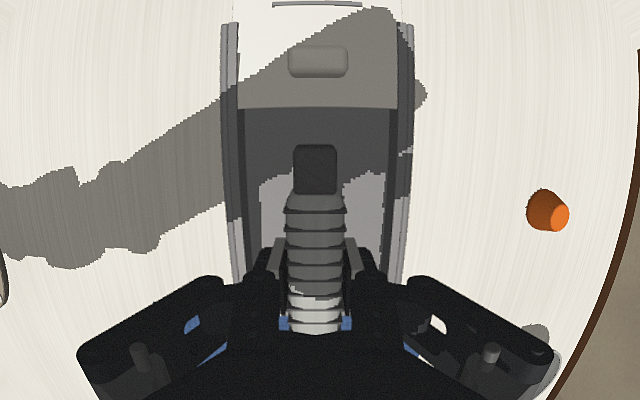

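The handle is held straight over the open case; the cover edge is near row 107 and the fitting tip at (315,145). Lowering.

```bash
python3 -m pendant '[[0.07,-0.35,-0.8,0],[0,0,-1.2,0],[0,0,-1.3,0],[0,0,-1.3,0],[0,0,-1.3,0],[0,0,-1.2,0],[0,0,-0.9,0],[0,0,-0.5,0]]' >/dev/null; python3 st.py
python3 -m pendant '[[0,0,-0.4,0],[0,0,-0.3,0],[0,0,-0.2,0],[0,0,-0.2,0],[0,0,-0.2,0],[0,0,0,0],[0,0,0,0],[0,0,0,0]]' >/dev/null; python3 st.py
```

```text
t 17.07 p [ 0.575   0.0948 -0.0072] toolY 0.024 caseXY [-0.0008 -0.0302] w 0.289 gf 59.541054368019104 F [ 0.2 -0.6 -1.2] j7 -0.63
t 17.73 p [ 0.5762  0.0951 -0.0179] toolY 0.024 caseXY [ 0.0005 -0.0299] w 0.294 gf 59.539799094200134 F [ 0.3  0.1 -1.7] j7 -0.65
```

```bash
python3 -m pendant '[[0,0,-0.1,0],[0,0,-0.1,0],[0,0,-0.1,0],[0,0,-0.1,0],[0,0,-0.1,0],[0,0,-0.1,0],[0,0,-0.05,0],[0,0,0,0]]' >/dev/null; python3 st.py
```

```text
t 18.4 p [ 0.576   0.0951 -0.0247] toolY 0.024 caseXY [ 0.0003 -0.0299] w 0.29 gf 59.650359749794006 F [-0.1  0.2 -1.2] j7 -0.65
```

No floor contact yet; a little further.

```bash
python3 -m pendant '[[0,0,-0.05,0],[0,0,-0.05,0],[0,0,-0.05,0],[0,0,-0.05,0],[0,0,0,0],[0,0,0,0],[0,0,0,0],[0,0,0,0]]' >/dev/null; python3 st.py
```

```text
t 19.07 p [ 0.5762  0.0951 -0.0248] toolY 0.024 caseXY [ 0.0004 -0.03  ] w 0.29 gf 61.486390829086304 F [-4.9 -1.3 12. ] j7 -0.65
```

Set down (12 N contact). Unload, open partly and lift out.

```bash
python3 -m pendant '[[0,0,0.15,0],[0,0,0,0],[0,0,0,0],[0,0,0,0],[0,0,0,0],[0,0,0,0],[0,0,0.2,0],[0,0,0.4,0]]' 0.15 60 >/dev/null; python3 st.py
python3 -m pendant '[[0,0,0.6,0],[0,0,1,0],[0,0,1.5,0],[0,0,2,0],[0,0,2,0],[0,0,2,0],[0,0,1.5,0],[0,0,0.5,0]]' >/dev/null; python3 st.py
python3 wr.py w6
```

```text
t 19.73 p [ 0.5756  0.095  -0.0195] toolY 0.024 caseXY [-0.0002 -0.03  ] w 0.575 gf 0.0 F [ 0.7 -0.4 -0.5] j7 -0.65
t 20.4 p [0.5783 0.096  0.096 ] toolY 0.024 caseXY [ 0.0025 -0.0291] w 0.578 gf 0.0 F [ 1.2  0.1 -0.4] j7 -0.54
```

View pics/w6.png

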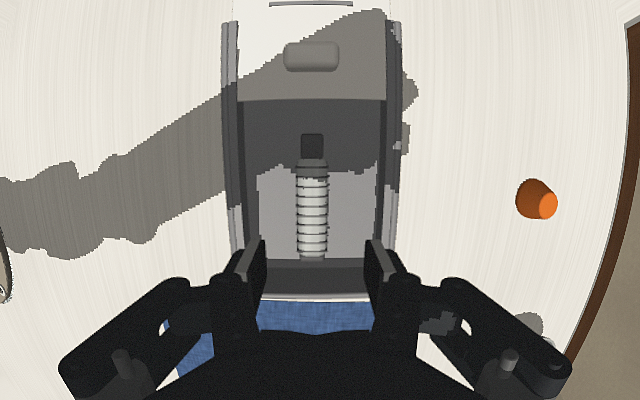

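The handle lies flat and straight inside the case (312,133)–(312,260). Back to the grip block.

```bash
python3 -m pendant '[[-0.05,0.68,0,-0.098],[-0.05,0.68,0,-0.098],[-0.05,0.68,0,-0.098],[-0.05,0.68,0,-0.098],[-0.03,0.68,0,-0.098],[-0.03,0.68,0,-0.098],[-0.03,0.68,0,-0.098],[-0.03,0.68,0,-0.098]]' 1 40 >/dev/null
python3 -m pendant '[[-0.03,0.68,0,-0.098],[-0.03,0.68,0,-0.098],[-0.03,0.68,0,-0.098],[-0.03,0.68,0,-0.098],[-0.03,0.68,0,-0.098],[-0.03,0.68,0,-0.098],[-0.03,0.68,0,-0.098],[-0.03,0.68,0,-0.098]]' >/dev/null
python3 -m pendant '[[0,0,0,0],[0,0,0,0],[0,0,-0.5,0],[0,0,-0.5,0],[0,0,0,0],[0,0,0,0],[0,0,0,0],[0,0,0,0]]' >/dev/null;python3 st.py
```

```text
t 22.45 p [0.5706 0.2038 0.0819] toolY -1.544 caseXY [-0.0023  0.0789] w 1.0 gf 0.0 F [0.9 1.  0.7] j7 -2.16
```

```bash
python3 -m pendant '[[0.25,0.1,-0.8,0],[0,0,-1,0],[0,0,-1.1,0],[0,0,-1.1,0],[0,0,-1,0],[0,0,-0.7,0],[0,0,-0.3,0],[0,0,0,0]]' >/dev/null;python3 st.py
python3 -m pendant '[[0,0,0,0],[0,0,0,0],[0,0,0,0],[0,0,0,0],[0,0,0,0],[0,0,0,0],[0,0,0,0],[0,0,0,0]]' -1 40 >/dev/null; python3 st.py
```

```text
t 23.12 p [0.5722 0.2047 0.0206] toolY -1.544 caseXY [-0.0007  0.0797] w 0.998 gf 0.0 F [-0.6  0.6 -0.5] j7 -2.19
t 23.78 p [0.5732 0.205  0.0223] toolY -1.544 caseXY [0.0003 0.08  ] w 0.199 gf 43.338003158569336 F [-0.6 -0.9  3.4] j7 -2.19
```

Gripped. Slide shut (-155 mm).

```bash
python3 -m pendant '[[0.02,-0.9,0,0],[0.02,-0.9,0,0],[0.02,-0.9,0,0],[0.02,-0.9,0,0],[0.02,-0.9,0,0],[0.02,-0.9,0,0],[0.03,-0.9,0,0],[0.03,-0.9,0,0]]' >/dev/null; python3 st.py
python3 -m pendant '[[0.03,-0.9,0,0],[0.03,-0.9,0,0],[0.02,-0.9,0,0],[0.02,-0.9,0,0],[0.02,-0.9,0,0],[0.03,-0.9,0,0],[0.03,-0.9,0,0],[0.03,-0.7,0,0]]' >/dev/null; python3 st.py
python3 -m pendant '[[0.02,-0.5,0,0],[0.02,-0.3,0,0],[0,-0.2,0,0],[0,-0.1,0,0],[0,-0.1,0,0],[0,-0.1,0,0],[0,0,0,0],[0,0,0,0]]' >/dev/null; python3 st.py
```

```text
t 24.45 p [0.5753 0.132  0.0223] toolY -1.544 caseXY [0.0005 0.007 ] w 0.203 gf 43.585045337677 F [0.6 2.9 4.5] j7 -2.07
t 25.12 p [0.5774 0.0614 0.0223] toolY -1.545 caseXY [ 0.0008 -0.0637] w 0.196 gf 43.63222539424896 F [0.5 1.5 6.9] j7 -1.95
t 25.78 p [0.5777 0.0526 0.0223] toolY -1.543 caseXY [ 0.0008 -0.0725] w 0.201 gf 43.43369543552399 F [1.  6.  4.1] j7 -1.92
```

```bash
python3 -m pendant '[[0,-0.1,0,0],[0,-0.1,0,0],[0,-0.1,0,0],[0,0,0,0],[0,0,0,0],[0,0,0,0],[0,0,0,0],[0,0,0,0]]' >/dev/null; python3 st.py
```

```text
t 26.45 p [0.5777 0.0526 0.0223] toolY -1.541 caseXY [ 0.0008 -0.0724] w 0.196 gf 43.27231407165527 F [ 0.7 10.8  3.4] j7 -1.92
```

Firm stop with force rising and no motion: shut. Relax, release, rise and check.

```bash
python3 -m pendant '[[0,0.3,0,0],[0,0,0,0],[0,0,0,0],[0,0,0,0],[0,0,0,0],[0,0,0,0],[0,0,0,0],[0,0,0,0]]' 1 40 >/dev/null; python3 st.py
python3 -m pendant '[[0,0,0.5,0],[0,0,1.5,0],[0,0,2.5,0],[0,0,3,0],[-2,0,3,0],[-2,0,2,0],[-2,0,0,0],[-2,0,0,0]]' >/dev/null
python3 -m pendant '[[-2,-3,0,0],[0,-4,0,0],[0,-4,0,0],[0,-4,0,0],[0,-4,0,0],[0,-3,0,0],[0,0,0,0],[0,0,0,0]]' >/dev/null; python3 st.py
python3 - <<'E'
from cell import ctrl
import cv2
i=ctrl.capture('top')[:,:,::-1]
cv2.imwrite('pics/f.png',cv2.resize(i[180:300,155:425],None,fx=2.96,fy=2.96,interpolation=cv2.INTER_CUBIC))
E
```

```text
t 27.12 p [0.5772 0.0496 0.0218] toolY -1.544 caseXY [ 0.0003 -0.0754] w 1.0 gf 0.0 F [ 0.8 -0.6 -0.7] j7 -1.93
t 28.45 p [ 0.4769 -0.1721  0.1471] toolY -1.548 caseXY [-0.1058 -0.2944] w 0.998 gf 0.0 F [0.5 1.6 0.2] j7 -1.36
```

View pics/f.png

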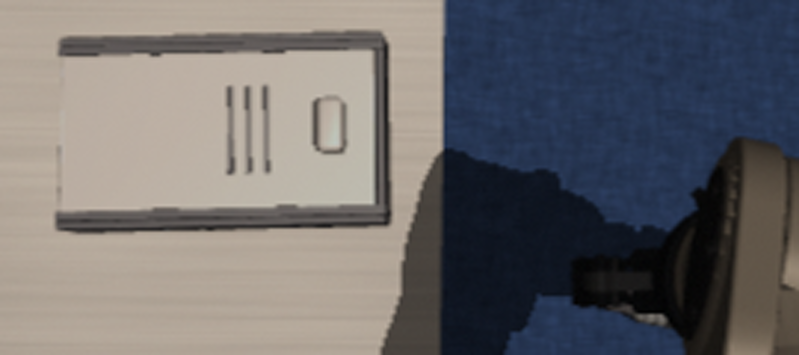

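The cover is fully shut: its edge meets the end wall at x ≈ 377, the other end is flush, and the block is at (330,125). The robot touches nothing.

```bash
python3 -c "
from cell import ctrl
print(ctrl.close_job())"
```

```text
the job is handed in; nothing more can be done
None
```

The long handle lies flat in the case with the cover slid fully shut over it, the short handle was not touched, and the job is handed in at about 28.5 s; no verdict was shown.

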